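# Shim the rocking plate shaker

## Task

The plate shaker rocks because its front left foot (the corner nearest the wedge shim) has lost its pad and hangs clear of the bench. With the fingertips, push the wedge along the bench, thin end first, under that foot until it is snug and the shaker can no longer rock; do not pinch or lift the wedge. Then let go of the wedge, press down firmly on the top of the shaker's housing at that same corner to prove it stands firm, and finish while still holding the press; leave the other things on the bench where they are.

Things in the scene. Friction and masses are not known exactly. Their poses are not given: they have to be found in the camera images.
- shaker (a joint): How far the white plate shaker (about 2.4 kg) has rocked down onto its short foot, rad: 0 = level on its three good feet (it rests there by its own weight), 0.067 = short foot on the bench. Fixed in place, it rocks freely about the line through its rear left and front right feet. Unshimmed, 2 to 3 N on the front left corner rocks it fully; for the proof press with over 5 N (10 N is good).
- shaker_top (a point): Centre of the housing's top, 68 mm above the bench; the shaker's frame (x front to back, y to its left, z up). Housing 170 x 150 mm (x, y), underside 22 mm up. A well plate stands on top (to 88 mm high) but leaves the front left corner free. Four round steel lugs, 28 mm across, 22 to 28 mm up, with a screw to 38 mm, stand 100 mm before/behind and 75 mm left/right of centre, a foot below each.
- short_foot (a point): Centre of the underside of the short front left foot: an upright bare steel stub 18 mm in diameter under the lug, 8 mm clear of the bench when the shaker is level. Frame as the shaker's: x points from its front to its back (the way the wedge goes in), y to its left, z up. The housing's front face is 15 mm behind this point.
- press_corner (a point): Point on the flat top of the housing (68 mm above the bench) at the front left corner, 17 mm from the front and left edges: press here, straight down. Frame as the shaker's. It lies 32 mm behind and 17 mm to the right of the short foot's centre.
- wedge: Light wooden wedge shim (about 0.12 kg), loose before the short foot, thin end toward it. 110 mm long (x), 40 wide (y), 2 mm high at the nose (+x) rising straight to 22 mm at the upright flat heel (-x). Origin: centre of underside, z up. Snug, its nose is about 24 mm past the foot's centre and its slope meets the foot's front edge; it jams there and the push rises sharply from about 1 N.
- wedge_nose (a point): Middle of the bottom edge of the wedge's thin end, on the bench (55 mm ahead of the wedge's origin).
- wedge_heel (a point): Middle of the wedge's flat heel face, 11 mm above the bench (55 mm behind the wedge's origin): push here.
- vial: Small amber screw-cap vial, 26 mm across, 45 mm high, standing in front of the middle of the shaker; leave alone. Origin at the centre of its underside.
- jar: Clear jar with a blue cap, 48 mm across, 55 mm high, farther right in front of the shaker; leave alone. Origin at the centre of its underside.
- marker: Marker pen lying left of the wedge's lane, 130 mm long (its x), 12 mm thick; leave alone. Origin on the bench under its middle.
- tip_box: Box of pipette tips with a pink lid, 122 x 87 mm, 73 mm high, right of the shaker; leave alone. Origin at the centre of its underside.
- tube_rack: Grey tube rack, 150 x 75 mm, 62 mm high with its tubes, left of the shaker; leave alone. Origin at the centre of its underside.
Things that resemble listed ones, but are neither listed nor needed, are in the scene too. Several things have the shape of the wedge; the one meant has the colours described above.

How it is judged:
By the outcome, as a careful person would: the job done as asked, in the order asked, and still so for the second after the job is handed in, while the arm keeps its last pose, push and grip.
It also fails if it takes over 48 s, if anything falls off the work surface, if the arm or the gripper's body presses on something with over 40 N, if the wrist force passes 120 N, or if a joint passes its speed limit or range.

## Robot

A 6-joint arm with a two-finger parallel gripper is mounted at the origin on the work surface. World frame = base frame: x ahead of the robot, y to its left, z up, the work surface at z = 0. Lengths are in m, angles in degrees, forces in N, time in s.
With the tool pointing down it reaches from about 0.35 to 0.875 m from the base axis. Payload 4.2 kg.
Tool frame: the origin (TCP) lies between the finger pads; the fingertips stand 17 mm ahead of it and the grasp point (between the pads) lies 2 mm behind it; z points along the fingers, y is the direction in which the jaws open and shut (so a half turn about z gives the same grasp; the last joint's range is limited). The gripper opens to 87 mm and grips with 3 to 60 N. Pads are 19 mm wide; open, the fingers measure 117 mm over their backs; the gripper's body (75 mm by 190 mm) begins 51 mm behind the grasp point.
Start: joints at [80.306, 22.042, 0.453, 0, -68.411, -14.817], TCP at [0.259, 0.569, 0.24] pointing down, gripper open.
Joint ranges: [-179.83, 179.83], [-69.29, 118.12], [-61.27, 80.66], [-181.25, 117.63], [-171.15, -9.14], [-177.46, 177.46]. Speed limits (degrees/s): [159.86, 159.86, 180, 180, 180, 180].

## Interface

Orientations are given as a 3x3 rotation matrix whose columns are the frame's x, y, z axes.
In Python, from station import r gives the robot as it stands.
- The arm moves only by the shell command python3 -m creep 'ROWS'. ROWS is JSON, a list of rows, each a list of 7 numbers: the opening, from 0 (shut) to 1 (fully open), then the shift along the tool's x, y, z scaled (see below), then the turn, a rotation vector about the tool's x, y, z scaled (see below). A call has 1 to 5 rows; each row is the pose to reach, as a shift and turn from the pose measured when the call began, along the tool's axes at that moment, turning the shorter way round; what a row does not reach only later rows make up. The controller multiplies each number of a shift by 300 mm and each number of a turn by 180 degrees. A row lasts 1/12 s, in which the tool goes at most 41.7 mm and 7.16 degrees, less where a joint would pass 70% of its speed; a pose out of reach is approached as far as the arm can. A call with a number of a shift or a turn outside -1 to 1 is refused whole. A call with a gripper value outside its range is refused whole. The fingers move at their own pace and stop on an object; the grip force is fixed at half the most. Time passes only in rows, so rows that repeat a pose let the fingers close. It gives the time, the measured TCP pose, the force and the opening at its end, in the units of the state.
- r.sense(): the state, without advancing time (a new reading comes with each control period).
- r.capture(name): name is "scene" or "side" or "wrist"; returns the picture (400x640x3 uint8, blue, green, red); there is no depth.
- r.camera_model(name): a dict with "mtx" (3x3 intrinsics, pixels), "R" (3x3) and "t" (3): a world point X has camera coordinates R X + t; the wrist camera has in their place "mount" (4x4, takes a point from camera to tool coordinates, whose origin is the TCP and whose axes are the flange's). Camera axes: x right, y down, z forward; pixel columns grow to the right and rows downward; lengths in m; the calibration is good to about 2 mm. A picture is of the moment at which its call begins: read the wrist's pose just before it. camera_model takes no time and is no camera call.
- r.finish_job(): hands the job in, once; it reports no verdict.
Trained networks look in the newest picture that a camera, given by its name, has taken for a name from the list of things; names that differ only in an ending like _2 or _b are one class to them, and where a whole thing is asked for, a point or a joint stands for the part that bears it (a point fixed in the world has none). Each returns a list of dicts, best first, with "score" (0 to 1); they miss things now and then, are a little off and sometimes report something else, mostly with a low value. They report only what shows in the picture. A call takes as long as a camera call. They do not tell look-alikes from the thing itself.
- r.recognise(camera, target): "rect" ([left, top, right, bottom] as shares, 0 to 1, of the picture: columns of its width, rows of its height, round what is visible of it).
- r.outline_of(camera, target): "pixels" (400x640 bool, what is visible of it) and "rect" ([left, top, right, bottom] as shares, 0 to 1, of the picture: columns of its width, rows of its height, round what is visible of it).
The state is a dict: "time_s": time; "joints": joint angles; "joint_velocities": joint speeds; "effort": joint torques, N m; "tcp_pos": TCP position; "ee_rot": TCP orientation; "wrist_force": force on the tool from outside, world axes, zero at the start; "moment": the same for the moment, N m; "gripper_width": opening from 0.0 (shut) to 1.0 (fully open).
Only numpy, scipy, OpenCV 4.12 (cv2) and the standard library are available. Lean on these libraries where they do the work, as an engineer would, in place of code of your own. Each camera call takes 0.05 s, during which the arm holds its last target.

## Working session

There is one attempt and no reset: what is moved stays moved. The work goes in short steps, Python scripts to look and compute and a shell command to move; the robot and the scene stay as the last step left them, time stands still between calls to the robot, and variables do not carry over. Pictures are saved under pics/ and viewed, and the job is handed in when it is done.

```bash
ls; mkdir -p pics
python3 - <<'E'
from station import r
import cv2
s=r.sense()
print({k:s[k] for k in s if k not in('effort','joint_velocities')})
for n in("scene","side","wrist"):
    cv2.imwrite(f"pics/{n}0.png",r.capture(n)); m=r.camera_model(n); print(n,m)
E
```

```text
pics
{'time_s': 0.0, 'joints': array([ 8.03046633e+01,  2.20891533e+01,  3.79045807e-01, -3.06875876e-02,
       -6.84114439e+01, -1.48168764e+01]), 'tcp_pos': array([0.25903817, 0.56815533, 0.2384671 ]), 'ee_rot': array([[ 9.09790883e-01, -4.15066054e-01, -8.48180635e-04],
       [-4.15066916e-01, -9.09788671e-01, -2.00724903e-03],
       [ 6.14758016e-05,  2.17822859e-03, -9.99997626e-01]]), 'wrist_force': array([0.4196772 , 0.46893729, 0.75892128]), 'moment': array([-0.02086225, -0.05635542,  0.02185624]), 'gripper_width': 1.0005543072771312}
scene {'mtx': array([[493.88118932,   0.        , 318.87036544],
       [  0.        , 493.88118932, 208.65328729],
       [  0.        ,   0.        ,   1.        ]]), 'R': array([[ 0.71540658,  0.6985053 ,  0.01684559],
       [ 0.49414748, -0.48876475, -0.71897655],
       [-0.4939754 ,  0.52268476, -0.69483015]]), 't': array([-0.37316774, -0.24086998,  1.4962185 ])}
side {'mtx': array([[436.59723065,   0.        , 315.99195762],
       [  0.        , 436.59723065, 208.55517637],
       [  0.        ,   0.        ,   1.        ]]), 'R': array([[ 0.76018049, -0.64947989,  0.01736365],
       [-0.38609742, -0.47307736, -0.79191325],
       [ 0.52254608,  0.59529295, -0.61038669]]), 't': array([-0.43249882,  0.27880201,  0.65305585])}
wrist {'mtx': array([[308.54815069,   0.        , 321.95759284],
       [  0.        , 308.54815069, 201.2926991 ],
       [  0.        ,   0.        ,   1.        ]]), 'mount': array([[-2.35466635e-05, -9.55760185e-01, -2.94147018e-01,
         8.00024266e-02],
       [ 9.99999991e-01, -6.21851974e-05,  1.22005223e-04,
        -9.55848908e-05],
       [-1.34899325e-04, -2.94147013e-01,  9.55760177e-01,
        -1.45492050e-01],
       [ 0.00000000e+00,  0.00000000e+00,  0.00000000e+00,
         1.00000000e+00]])}
```

View pics/scene0.png

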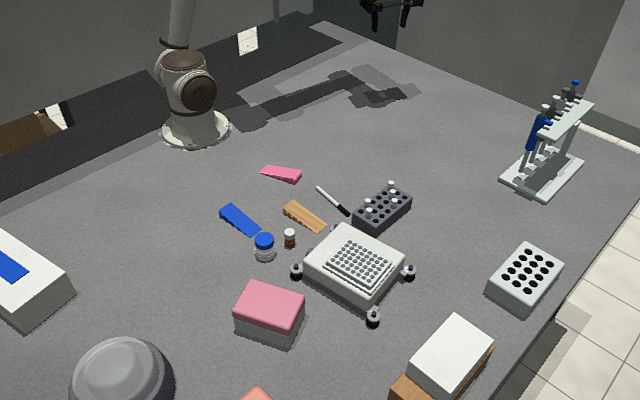

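View pics/side0.png

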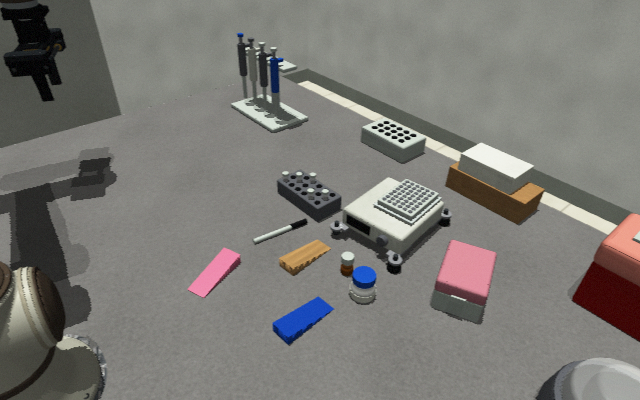

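View pics/wrist0.png

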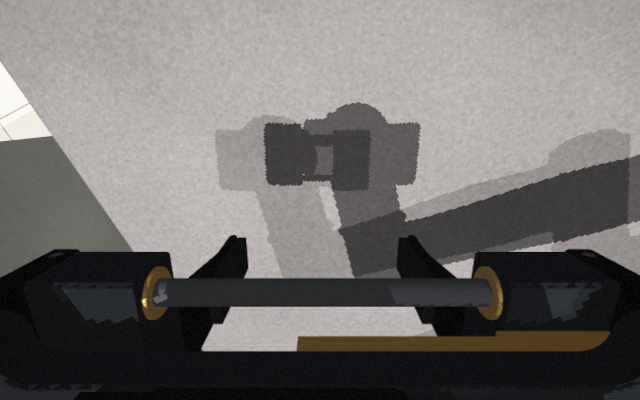

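The scene picture shows the wooden wedge at about (304,216), with blue and pink look-alikes beside it, and the shaker at (355,265). In the side picture the wedge is at (305,256) and the front left lug at about (337,228). I'll zoom in next.

Run:
```python
from station import r
import cv2,numpy as np
np.set_printoptions(precision=4,suppress=True)
for n,(a,b,c,d) in {"scene":(260,170,440,330),"side":(250,170,470,310)}.items():
    im=cv2.imread(f"pics/{n}0.png")[b:d,a:c]
    k=min(800/(c-a),600/(d-b)); k=int(k*10)/10
    print(n,k)
    cv2.imwrite(f"pics/{n}0z.png",cv2.resize(im,None,fx=k,fy=k,interpolation=cv2.INTER_CUBIC))
    for t in("wedge","shaker","short_foot","vial","jar","marker","tube_rack"):
        try:
            for o in r.recognise(n,t)[:4]:
                q=np.array(o['rect'])*[640,400,640,400]; print(n,t,round(o['score'],2),q.round(0))
        except Exception as e: print(t,e)
```

```text
scene 3.7
scene wedge 0.98 [219. 200. 264. 239.]
scene wedge 0.97 [261. 165. 301. 185.]
scene wedge 0.82 [281. 201. 326. 234.]
scene shaker 0.83 [290. 224. 416. 332.]
scene short_foot 0.9 [289. 221. 415. 325.]
scene vial 0.45 [285. 229. 294. 246.]
scene jar 0.75 [256. 233. 274. 262.]
scene marker 0.49 [320. 188. 349. 216.]
scene tube_rack 0.9 [351. 183. 412. 236.]
side 3.6
side wedge 0.73 [186. 247. 240. 296.]
side wedge 0.65 [277. 238. 329. 274.]
side wedge 0.64 [271. 295. 334. 344.]
side shaker 0.92 [328. 181. 450. 275.]
side short_foot 0.57 [326. 176. 451. 277.]
side vial 0.63 [339. 250. 356. 276.]
side vial 0.28 [254. 219. 308. 244.]
side tube_rack 0.92 [278. 175. 339. 223.]
```

View pics/scene0z.png

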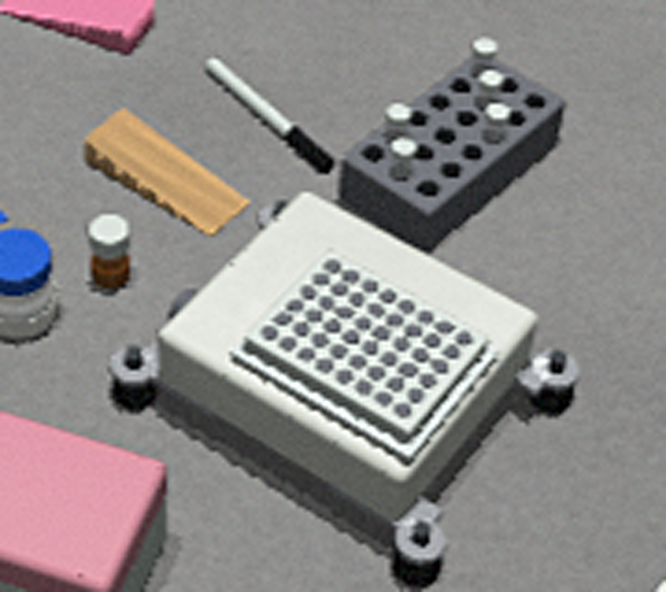

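View pics/side0z.png

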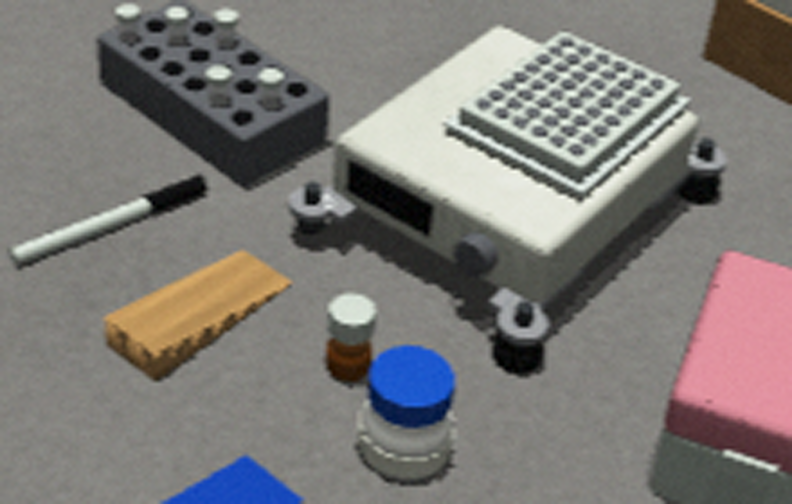

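```bash
cat > h.py <<'E'
from station import r
import numpy as np
from scipy.optimize import least_squares
np.set_printoptions(precision=4,suppress=True)
C={n:r.camera_model(n) for n in("scene","side")}
def proj(n,X):
    m=C[n]; p=(m['R']@np.atleast_2d(X).T).T+m['t']; q=(m['mtx']@p.T).T; return q[:,:2]/q[:,2:]
def T(p,X):
    X=np.atleast_2d(X); c,s=np.cos(p[2]),np.sin(p[2]); 
    return np.c_[p[0]+c*X[:,0]-s*X[:,1],p[1]+s*X[:,0]+c*X[:,1],X[:,2]]
def fit(obs,p0):
    f=lambda p:np.concatenate([(proj(n,T(p,X))[0]-uv) for n,X,uv in obs])
    s=least_squares(f,p0,loss='soft_l1'); return s.x,f(s.x).reshape(-1,2)
E
python3 - <<'E'
from h import *
z=lambda u,v:(260+u/3.7-.35,170+v/3.7-.35)
y=lambda u,v:(250+u/3.6-.35,170+v/3.6-.35)
a,b=.1,.075
sh=[("scene",(-a,-b,.038),z(133,350)),("scene",(a,-b,.038),z(421,523)),("scene",(a,b,.038),z(557,351)),
("side",(-a,b,.038),y(312,184)),("side",(-a,-b,.038),y(524,305)),("side",(a,b,.038)if 0 else (a,-b,.038),y(706,143))]
we=[("scene",(.055,.02,.002),z(248,203)),("scene",(.055,-.02,.002),z(211,233)),("scene",(-.055,.02,.022),z(123,109)),("scene",(-.055,-.02,.022),z(86,147)),("scene",(-.055,-.02,0),z(89,167)),
("side",(.055,.02,.002),y(243,251)),("side",(.055,-.02,.002),y(291,284)),("side",(-.055,.02,.022),y(107,320)),("side",(-.055,-.02,.022),y(155,355)),("side",(-.055,.02,0),y(108,343)),("side",(-.055,-.02,0),y(156,379))]
for nm,o in(("sh",sh),("we",we)):
  best=min((fit(o,[.45,.0,t]) for t in np.arange(-3,3,.8)),key=lambda q:np.abs(q[1]).sum())
  p,e=best;print(nm,p,np.degrees(p[2]));print(e)
  if nm=="sh":
    S=p
    print("foot",T(p,(-.1,.075,.008)),"press",T(p,(-.068,.058,.068)))
  else:
    W=p;print("nose",T(p,(.055,0,0)),"heel",T(p,(-.055,0,.011)))
d=W[:2]-T(S,(-.1,.075,0))[0,:2];c,s=np.cos(S[2]),np.sin(S[2]);print("wedge rel foot, shaker frame",c*d[0]+s*d[1],-s*d[0]+c*d[1],np.degrees(W[2]-S[2]))
E
```

```text
sh [ 0.7094 -0.0861  0.1343] 7.694383956580738
[[ 0.1899  1.1687]
 [ 0.5687  1.6166]
 [ 0.3772  1.7459]
 [-1.1609  1.3578]
 [-0.8987  1.1074]
 [-1.1191  0.1838]]
foot [[ 0.6002 -0.0251  0.008 ]] press [[ 0.6342 -0.0377  0.068 ]]
we [ 0.5091 -0.0369  0.1012] 5.7967719799690425
[[ 0.6571  0.8176]
 [ 0.4695  1.9415]
 [ 0.2231  0.774 ]
 [-0.3161 -0.998 ]
 [-0.8267 -0.0908]
 [-0.2039 -0.2358]
 [ 0.2535 -0.4619]
 [-0.623  -0.6769]
 [ 0.1007 -0.1699]
 [-0.5202  0.8617]
 [-0.0079  1.1303]]
nose [[ 0.5638 -0.0314  0.    ]] heel [[ 0.4544 -0.0425  0.011 ]]
wedge rel foot, shaker frame -0.09189588893230118 0.0005010198738952878 -1.8976119766116955
```

```bash
cat > g.py <<'E'
from h import *
from scipy.spatial.transform import Rotation as Ro
import sys
# usage: g.py x y z yaw(deg of tool x)
x,y,z,w=map(float,sys.argv[1:5])
s=r.sense();R=np.array(s['ee_rot']);p=np.array(s['tcp_pos'])
a=np.radians(w);Rt=np.c_[[np.cos(a),np.sin(a),0],[np.sin(a),-np.cos(a),0],[0,0,-1]]
print("t",s['time_s'],"p",p,"F",s['wrist_force'],"yaw",np.degrees(np.arctan2(R[1,0],R[0,0])),'open',s['gripper_width'])
print("shift",R.T@(np.array([x,y,z])-p)/.3,"turn",Ro.from_matrix(R.T@Rt).as_rotvec()/np.pi)
E
python3 g.py .42 -.047 .15 7.7
```

```text
t 0.85 p [0.2593 0.5687 0.2396] F [-0.0773  0.6785  0.2834] yaw -24.508690697490287 open 1.0021438606274182
shift [1.3389 1.645  0.2986] turn [ 0.     -0.     -0.1789]
```

```bash
python3 -m creep '[[0,0.44,0.54,0.05,0,0,-0.179],[0,0.44,0.54,0.05,0,0,-0.179],[0,0.44,0.54,0.05,0,0,-0.179],[0,0.44,0.54,0.05,0,0,-0.179],[0,0.44,0.54,0.05,0,0,-0.179]]'; python3 g.py .42 -.047 .15 7.7
```

```text
time_s: 1.27
tcp_pos: [0.312, 0.3658, 0.2246]
ee_rot: [[0.99, 0.14, 0.0], [0.14, -0.99, 0.0], [0.0, -0.0, -1.0]]
wrist_force: [0.7, -0.4, 0.4]
gripper_width: 0.706
t 1.2667 p [0.312  0.3658 0.2246] F [ 0.7203 -0.4475  0.3955] yaw 8.052601405679463 open 0.7057567602784235
shift [0.1637 1.4129 0.2484] turn [-0.0001 -0.0001  0.002 ]
```

```bash
python3 -m creep '[[0,0.08,0.68,0.1,0,0,0.002],[0,0.08,0.68,0.1,0,0,0.002],[0,0.08,0.68,0.1,0,0,0.002],[0,0.08,0.68,0.1,0,0,0.002],[0,0.08,0.68,0.1,0,0,0.002]]'; python3 g.py .42 -.047 .15 7.7
```

```text
time_s: 1.68
tcp_pos: [0.3641, 0.1664, 0.195]
ee_rot: [[0.991, 0.135, 0.001], [0.135, -0.991, 0.001], [0.002, -0.001, -1.0]]
wrist_force: [1.3, 0.2, -0.4]
gripper_width: 0.326
t 1.6833 p [0.3641 0.1664 0.195 ] F [ 1.2868  0.1949 -0.416 ] yaw 7.7520930293595836 open 0.3261478812693567
shift [0.0886 0.73   0.1492] turn [-0.0004 -0.0005  0.0003]
```

```bash
python3 -m creep '[[0,0.08,0.72,0.15,0,0,0.002],[0,0.08,0.72,0.15,0,0,0.002],[0,0.08,0.72,0.15,0,0,0.002],[0,0.08,0.72,0.15,0,0,0.002],[0,0.08,0.72,0.15,0,0,0.002]]'; python3 g.py .42 -.047 .15 7.7;python3 - <<'E'
from station import r
import cv2
s=r.sense();print(s['tcp_pos'],s['ee_rot'])
cv2.imwrite("pics/w1.png",r.capture("wrist"))
E
```

```text
time_s: 2.1
tcp_pos: [0.4137, -0.0317, 0.1531]
ee_rot: [[0.992, 0.129, 0.003], [0.129, -0.992, 0.002], [0.003, -0.001, -1.0]]
wrist_force: [0.8, 0.3, -0.5]
gripper_width: 0.022
t 2.1 p [ 0.4137 -0.0317  0.1531] F [ 0.7532  0.3379 -0.4608] yaw 7.428954476000248 open 0.021591164048158373
shift [0.0142 0.0532 0.0102] turn [-0.0004 -0.0011 -0.0015]
[ 0.41368975 -0.03174625  0.15307678] [[ 0.99160036  0.12930092  0.0031621 ]
 [ 0.12929599 -0.99160456  0.00171556]
 [ 0.00335737 -0.0012923  -0.99999353]]
```

View pics/w1.png

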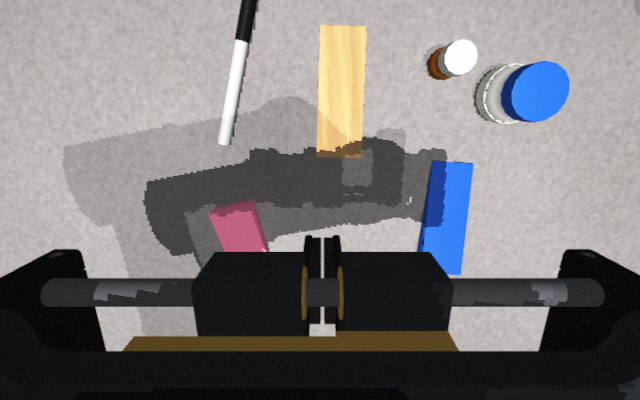

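The wrist view shows the wedge with its nose edge from (319,26) to (367,28) and its heel top from (317,152) to (363,156). The lane is clear. The closed fingers are at about (322,240).

```bash
cat > wr.py <<'E'
from h import *
M=r.camera_model("wrist")
def ray(uv,z,p,R):
    m=M['mount'];d=np.linalg.inv(M['mtx'])@[uv[0],uv[1],1]
    o=np.array(p)+R@m[:3,3];d=R@m[:3,:3]@d
    return o+d*(z-o[2])/d[2]
E
python3 - <<'E'
from wr import *
p=[0.41368975,-0.03174625,0.15307678];R=np.array([[0.99160036,0.12930092,0.0031621],[0.12929599,-0.99160456,0.00171556],[0.00335737,-0.0012923,-0.99999353]])
a,b,c,d=[ray(u,z,p,R) for u,z in(((319,26),.002),((367,28),.002),((317,152),.022),((363,156),.022))]
print(a,b,c,d);n=(a+b)/2;h=(c+d)/2;print("nose",n,"heel",h,np.linalg.norm(n-h),np.linalg.norm(a-b),np.degrees(np.arctan2(*(n-h)[1::-1])))
E
```

```text
[ 0.5586 -0.0095  0.002 ] [ 0.5624 -0.0505  0.002 ] [ 0.4543 -0.0212  0.022 ] [ 0.4561 -0.0626  0.022 ]
nose [ 0.5605 -0.03    0.002 ] heel [ 0.4552 -0.0419  0.022 ] 0.10783659534027158 0.041242260513156374 6.434732163913527
```

```bash
python3 g.py .4185 -.0485 .06 7.7
```

```text
t 2.15 p [ 0.4132 -0.0372  0.1513] F [ 1.9161 -2.3695  0.1437] yaw 6.934575679247362 open 0.013244820492737692
shift [0.0133 0.0394 0.3042] turn [ 0.0001  0.0004 -0.0043]
```

```bash
python3 -m creep '[[0,0.013,0.039,0.1,0,0,-0.004],[0,0.013,0.039,0.2,0,0,-0.004],[0,0.013,0.039,0.3,0,0,-0.004],[0,0.013,0.039,0.304,0,0,-0.004],[0,0.013,0.039,0.304,0,0,-0.004]]'; python3 g.py .4185 -.0485 .023 7.7
```

```text
time_s: 2.57
tcp_pos: [0.4177, -0.0487, 0.0594]
ee_rot: [[0.991, 0.133, -0.005], [0.133, -0.991, -0.002], [-0.005, 0.001, -1.0]]
wrist_force: [0.3, -0.3, 0.5]
gripper_width: 0.004
t 2.5667 p [ 0.4177 -0.0487  0.0594] F [ 0.2524 -0.2624  0.4853] yaw 7.6602411211428 open 0.003911182504592196
shift [ 0.0033 -0.0005  0.1212] turn [ 0.0003  0.0016 -0.0002]
```

```bash
python3 -m creep '[[0,0.003,0,0.05,0,0.001,0],[0,0.003,0,0.1,0,0.001,0],[0,0.003,0,0.121,0,0.001,0],[0,0.003,0,0.121,0,0.001,0],[0,0.003,0,0.121,0,0.001,0]]'; python3 g.py .5056 -.0373 .023 7.7
```

```text
time_s: 2.98
tcp_pos: [0.4194, -0.0482, 0.0242]
ee_rot: [[0.991, 0.134, 0.0], [0.134, -0.991, -0.001], [0.0, 0.001, -1.0]]
wrist_force: [-0.7, 0.3, 0.5]
gripper_width: 0.002
t 2.9833 p [ 0.4194 -0.0482  0.0242] F [-0.6524  0.3209  0.5285] yaw 7.7250533128321415 open 0.0016172040382111167
shift [0.2895 0.0027 0.0042] turn [ 0.0003 -0.0001  0.0001]
```

```bash
python3 -m creep '[[0,0.03,0,0.004,0,0,0],[0,0.06,0.0,0.004,0,0,0],[0,0.08,0,0.004,0,0,0],[0,0.1,0,0.004,0,0,0],[0,0.12,0,0.004,0,0,0]]'
python3 - <<'E'
from station import r
import cv2
s=r.sense();print(s['tcp_pos'],s['wrist_force'])
cv2.imwrite("pics/w2.png",r.capture("wrist"))
im=r.capture("side")[170:310,250:470];cv2.imwrite("pics/s2.png",cv2.resize(im,None,fx=3.6,fy=3.6,interpolation=2))
E
```

```text
time_s: 3.4
tcp_pos: [0.4556, -0.0433, 0.0232]
ee_rot: [[0.991, 0.134, -0.0], [0.134, -0.991, -0.001], [-0.0, 0.001, -1.0]]
wrist_force: [-1.4, 0.2, -0.1]
gripper_width: 0.003
[ 0.45558918 -0.04334248  0.02317903] [-1.41061061  0.17934861 -0.08888837]
```

View pics/w2.png

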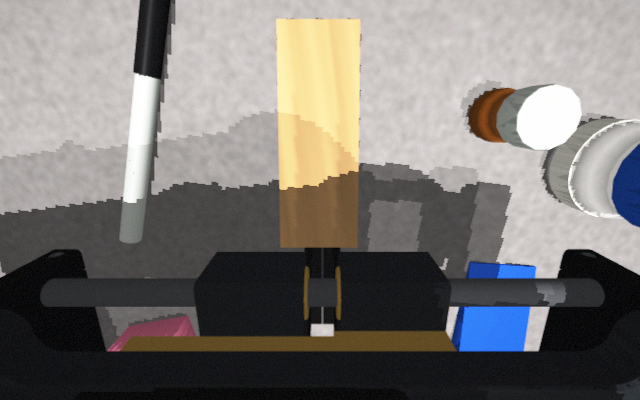

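View pics/s2.png

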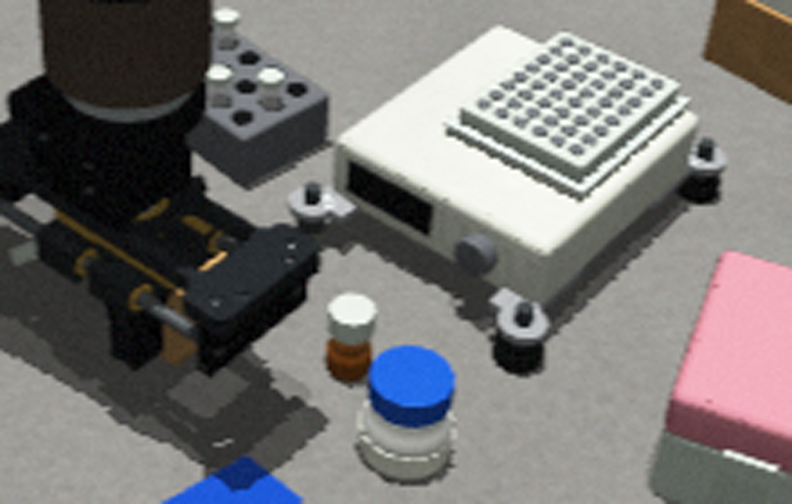

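```bash
python3 -m creep '[[0,0.025,0,0,0,0,0],[0,0.05,0.0,0,0,0,0],[0,0.075,0,0,0,0,0],[0,0.1,0,0,0,0,0],[0,0.12,0,0,0,0,0]]'
python3 - <<'E'
from station import r
import cv2
s=r.sense();print(s['tcp_pos'],s['wrist_force'])
cv2.imwrite("pics/w3.png",r.capture("wrist"))
im=r.capture("side")[170:310,250:470];cv2.imwrite("pics/s3.png",cv2.resize(im,None,fx=3.6,fy=3.6,interpolation=2))
E
```

```text
time_s: 3.92
tcp_pos: [0.4935, -0.0381, 0.0232]
ee_rot: [[0.991, 0.135, 0.002], [0.135, -0.991, -0.001], [0.002, 0.001, -1.0]]
wrist_force: [-1.4, 0.1, -0.6]
gripper_width: 0.005
[ 0.4934753  -0.03807883  0.02316599] [-1.43705999  0.05342714 -0.58037179]
```

View pics/w3.png

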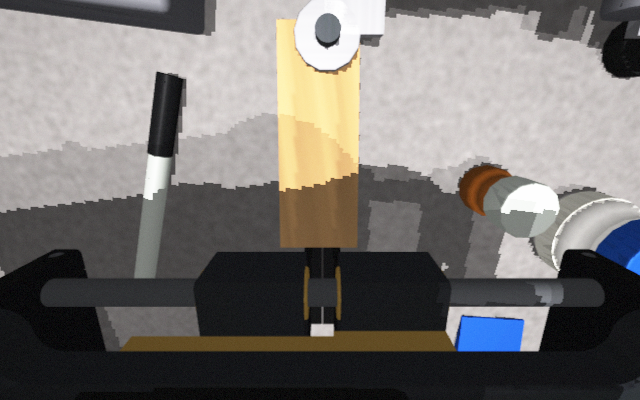

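View pics/s3.png

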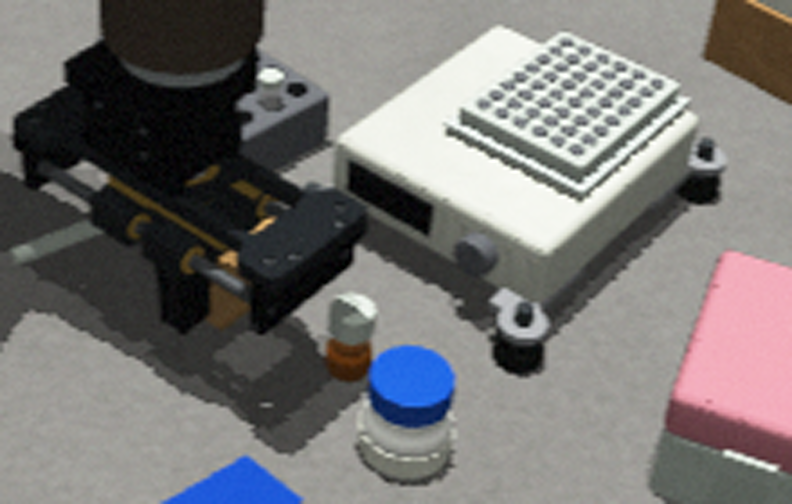

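```bash
python3 -m creep '[[0,0.006,0,0,0,0,0],[0,0.011,0.0,0,0,0,0],[0,0.016,0,0,0,0,0],[0,0.021,0,0,0,0,0],[0,0.026,0,0,0,0,0]]'; python3 g.py .5056 -.0373 .023 7.7
```

```text
time_s: 4.43
tcp_pos: [0.5016, -0.0369, 0.0232]
ee_rot: [[0.991, 0.135, 0.003], [0.135, -0.991, -0.0], [0.003, 0.001, -1.0]]
wrist_force: [-0.5, 0.1, -0.3]
gripper_width: 0.005
t 4.4333 p [ 0.5016 -0.0369  0.0232] F [-0.4621  0.0561 -0.2984] yaw 7.7462373288898 open 0.004914347460292014
shift [0.013  0.003  0.0009] turn [ 0.0003 -0.0011  0.0003]
```

```bash
python3 -m creep '[[0,0.003,0,0,0,0,0],[0,0.006,0.0,0,0,0,0],[0,0.009,0,0,0,0,0]]'; python3 -m creep '[[0,0.003,0,0,0,0,0],[0,0.006,0.0,0,0,0,0],[0,0.006,0,0,0,0,0]]'
```

```text
time_s: 4.68
tcp_pos: [0.5042, -0.0366, 0.0233]
ee_rot: [[0.991, 0.135, 0.003], [0.135, -0.991, -0.0], [0.003, 0.001, -1.0]]
wrist_force: [-0.6, -0.3, -0.6]
gripper_width: 0.005
time_s: 4.93
tcp_pos: [0.5062, -0.0363, 0.0233]
ee_rot: [[0.991, 0.135, 0.003], [0.135, -0.991, -0.0], [0.003, 0.001, -1.0]]
wrist_force: [0.4, -0.9, 0.2]
gripper_width: 0.006
```

```bash
python3 -m creep '[[0,0.003,0,0,0,0,0],[0,0.006,0.0,0,0,0,0],[0,0.006,0,0,0,0,0]]'
python3 - <<'E'
from station import r
import cv2
s=r.sense();print(s['tcp_pos'],s['wrist_force'])
cv2.imwrite("pics/w4.png",r.capture("wrist"))
E
```

```text
time_s: 5.18
tcp_pos: [0.5071, -0.0363, 0.0232]
ee_rot: [[0.991, 0.135, 0.001], [0.135, -0.991, -0.001], [0.001, 0.001, -1.0]]
wrist_force: [-4.0, -0.1, 2.0]
gripper_width: 0.008
[ 0.50707577 -0.03629044  0.02318249] [-4.00026033 -0.06855571  1.97687254]
```

View pics/w4.png

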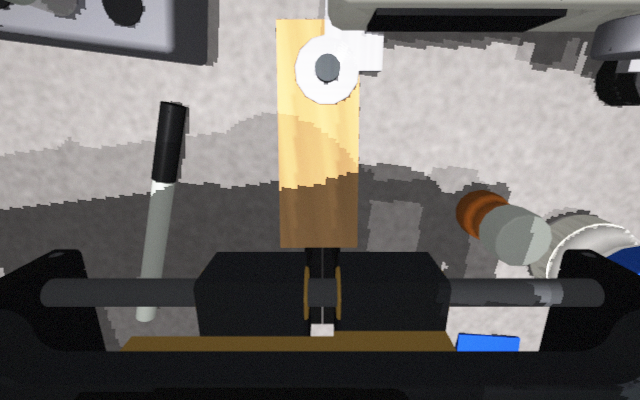

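```bash
python3 -m creep '[[0,0.003,0,0,0,0,0],[0,0.005,0.0,0,0,0,0],[0,0.005,0,0,0,0,0]]'; python3 g.py .5 -.0373 .023 7.7
```

```text
time_s: 5.48
tcp_pos: [0.5075, -0.0363, 0.023]
ee_rot: [[0.991, 0.134, -0.001], [0.134, -0.991, -0.001], [-0.001, 0.001, -1.0]]
wrist_force: [-6.3, 0.2, 3.4]
gripper_width: 0.005
t 5.4833 p [ 0.5075 -0.0363  0.023 ] F [-6.3287  0.1525  3.3769] yaw 7.713193936720395 open 0.0054305587984635004
shift [-0.0251 -0.0002 -0.    ] turn [0.0003 0.0004 0.0001]
```

```bash
python3 -m creep '[[0,-0.03,0,0,0,0,0],[0,-0.06,0,0,0,0,0],[0,-0.1,0,0,0,0,0],[0,-0.13,0,0,0,0,0],[0,-0.13,0,0,0,0,0]]';python3 -m creep '[[0,0,0,-0.1,0,0,0],[0,0,0,-0.2,0,0,0],[0,0,0,-0.3,0,0,0],[0,0,0,-0.42,0,0,0],[0,0,0,-0.42,0,0,0]]'
python3 - <<'E'
from wr import *
import cv2
p=[.50708,-.03629,.02318];R=np.array([[.991,.135,.001],[.135,-.991,-.001],[.001,.001,-1.]])
s=ray((327,62),.038,p,R);print("foot from w4",s)
s=r.sense();p=s['tcp_pos'];R=s['ee_rot'];print(p,s['wrist_force'])
np.savez("p5.npz",p=p,R=R)
cv2.imwrite("pics/w5.png",r.capture("wrist"))
im=r.capture("side")[170:310,250:470];cv2.imwrite("pics/s5.png",cv2.resize(im,None,fx=3.6,fy=3.6,interpolation=2))
E
```

```text
time_s: 5.9
tcp_pos: [0.4668, -0.0419, 0.0231]
ee_rot: [[0.991, 0.134, -0.002], [0.134, -0.991, -0.001], [-0.002, 0.001, -1.0]]
wrist_force: [0.2, -0.2, -0.5]
gripper_width: 0.002
time_s: 6.32
tcp_pos: [0.4724, -0.041, 0.1562]
ee_rot: [[0.991, 0.136, 0.015], [0.136, -0.991, 0.001], [0.014, 0.001, -1.0]]
wrist_force: [0.9, 0.6, 0.8]
gripper_width: 0.007
foot from w4 [ 0.6031 -0.0246  0.038 ]
[ 0.4724 -0.041   0.1562] [0.8634 0.5844 0.7671]
```

View pics/w5.png

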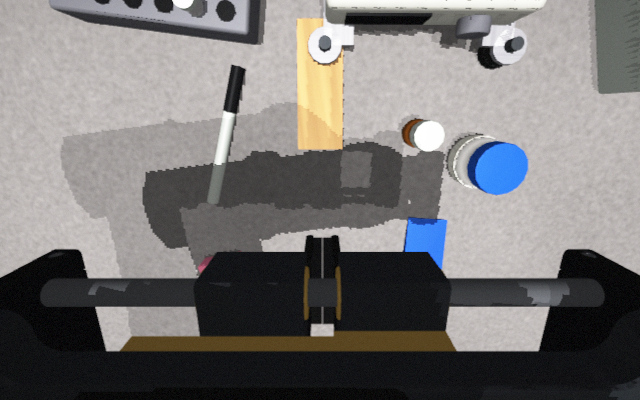

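View pics/s5.png

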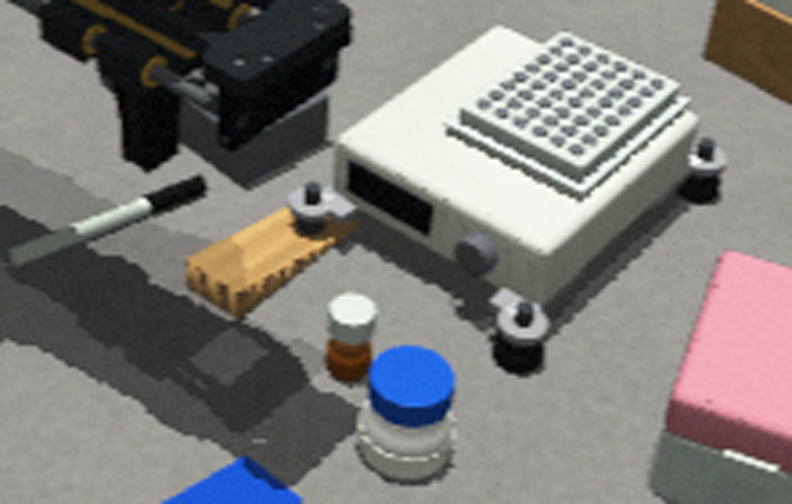

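The side view shows the wedge standing free with its nose past the front left foot at (310,215); nothing else has moved. Next is the press.

```bash
python3 g.py .636 -.0375 .13 7.7
```

```text
t 6.4167 p [ 0.4685 -0.0413  0.1508] F [-1.1397 -0.9603 -0.9953] yaw 7.697865932575342 open 0.0071382658284750876
shift [0.5548 0.0621 0.0715] turn [ 0.0001 -0.0012 -0.    ]
```

```bash
python3 -m creep '[[0,0.12,0.012,0.01,0,0,0],[0,0.24,0.03,0.02,0,0,0],[0,0.36,0.04,0.04,0,0,0],[0,0.48,0.055,0.06,0,0,0],[0,0.555,0.062,0.07,0,0,0]]';python3 -m creep '[[0,0.0,0,0,0,0,0],[0,0,0,0,0,0,0]]'; python3 g.py .636 -.0375 .09 7.7
```

```text
time_s: 6.83
tcp_pos: [0.6383, -0.0376, 0.1272]
ee_rot: [[0.991, 0.134, 0.001], [0.134, -0.991, -0.0], [0.001, 0.0, -1.0]]
wrist_force: [-0.3, 0.2, -0.6]
gripper_width: 0.004
time_s: 7.0
tcp_pos: [0.6379, -0.0376, 0.1235]
ee_rot: [[0.991, 0.133, -0.004], [0.133, -0.991, -0.001], [-0.004, 0.0, -1.0]]
wrist_force: [-0.3, 0.2, -1.0]
gripper_width: 0.006
t 7.0 p [ 0.6379 -0.0376  0.1235] F [-0.3082  0.2021 -1.0407] yaw 7.6461480497525045 open 0.006216262901293394
shift [-0.0058 -0.0013  0.1118] turn [ 0.0001  0.0012 -0.0003]
```

```bash
python3 -m creep '[[0,-0.005,0,0.03,0,0.001,0],[0,-0.005,0,0.06,0,0.001,0],[0,-0.005,0,0.09,0,0.001,0],[0,-0.005,0,0.105,0,0.001,0],[0,-0.005,0,0.105,0,0.001,0]]'
python3 - <<'E'
from station import r
import cv2
s=r.sense();print(s['tcp_pos'],s['wrist_force'])
for n,(a,b,c,d) in {"scene":(260,170,440,330),"side":(250,170,470,310)}.items():
    cv2.imwrite(f"pics/{n}6.png",cv2.resize(r.capture(n)[b:d,a:c],None,fx=3.6,fy=3.6,interpolation=2))
E
```

```text
time_s: 7.42
tcp_pos: [0.6349, -0.0379, 0.0906]
ee_rot: [[0.991, 0.133, -0.004], [0.133, -0.991, -0.001], [-0.004, 0.0, -1.0]]
wrist_force: [-0.0, -0.6, 0.5]
gripper_width: 0.004
[ 0.63488598 -0.0379357   0.09057961] [-0.01180245 -0.57944519  0.46748211]
```

View pics/side6.png

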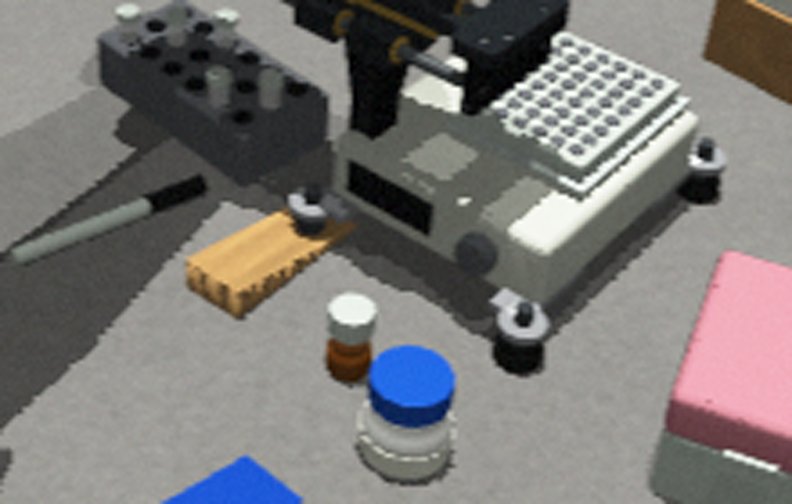

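View pics/scene6.png

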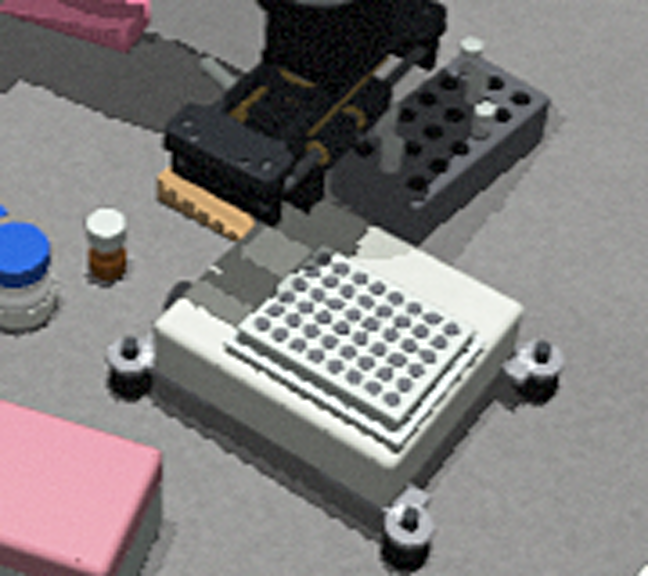

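The fingertips are over the front left corner, clear of the well plate, and the wedge is unmoved. I'll press gradually.

```bash
python3 -m creep '[[0,0.002,0,0.005,0,0.001,0],[0,0.002,0,0.01,0,0.001,0],[0,0.002,0,0.015,0,0.001,0],[0,0.002,0,0.018,0,0.001,0],[0,0.002,0,0.018,0,0.001,0]]'; python3 -m creep '[[0,0,0,0.004,0,0,0],[0,0,0,0.004,0,0,0]]'
```

```text
time_s: 7.93
tcp_pos: [0.6367, -0.0378, 0.0866]
ee_rot: [[0.991, 0.133, 0.002], [0.133, -0.991, -0.0], [0.002, 0.0, -1.0]]
wrist_force: [-0.3, -0.4, 0.3]
gripper_width: 0.007
time_s: 8.1
tcp_pos: [0.6368, -0.0378, 0.0856]
ee_rot: [[0.991, 0.133, 0.003], [0.133, -0.991, -0.0], [0.003, 0.0, -1.0]]
wrist_force: [0.3, -0.3, 0.2]
gripper_width: 0.008
```

```bash
python3 -m creep '[[0,0,0,0.004,0,0,0],[0,0,0,0.005,0,0,0],[0,0,0,0.005,0,0,0]]'
```

```text
time_s: 8.35
tcp_pos: [0.6369, -0.0378, 0.0855]
ee_rot: [[0.991, 0.134, 0.003], [0.134, -0.991, -0.0], [0.003, 0.001, -1.0]]
wrist_force: [-2.3, 0.0, 6.3]
gripper_width: 0.004
```

```bash
python3 -m creep '[[0,0,0,0.003,0,0,0],[0,0,0,0.004,0,0,0],[0,0,0,0.004,0,0,0]]'
```

```text
time_s: 8.6
tcp_pos: [0.6368, -0.0378, 0.0855]
ee_rot: [[0.991, 0.134, 0.003], [0.134, -0.991, -0.001], [0.003, 0.001, -1.0]]
wrist_force: [-3.2, 0.9, 7.3]
gripper_width: 0.005
```

```bash
python3 -m creep '[[0,0.001,0,0.006,0,0,0],[0,0.001,0,0.007,0,0,0],[0,0.001,0,0.007,0,0,0],[0,0.001,0,0.007,0,0,0],[0,0.001,0,0.007,0,0,0]]'
```

```text
time_s: 9.02
tcp_pos: [0.6368, -0.0378, 0.0854]
ee_rot: [[0.991, 0.135, 0.003], [0.135, -0.991, -0.001], [0.003, 0.002, -1.0]]
wrist_force: [-4.2, 0.8, 11.0]
gripper_width: 0.005
```

Run:
```python
from station import r
import cv2
for n,(a,b,c,d) in {"scene":(260,170,440,330),"side":(250,170,470,310)}.items():
    cv2.imwrite(f"pics/{n}7.png",cv2.resize(r.capture(n)[b:d,a:c],None,fx=3.6,fy=3.6,interpolation=2))
    s=r.sense();print(s['tcp_pos'],s['wrist_force'])
```

```text
[ 0.6368437  -0.03774422  0.08539817] [-4.4380108   1.18835285 10.47668199]
[ 0.63686517 -0.0377466   0.08540996] [-4.48255224  1.2275549  10.23091996]
```

View pics/side7.png

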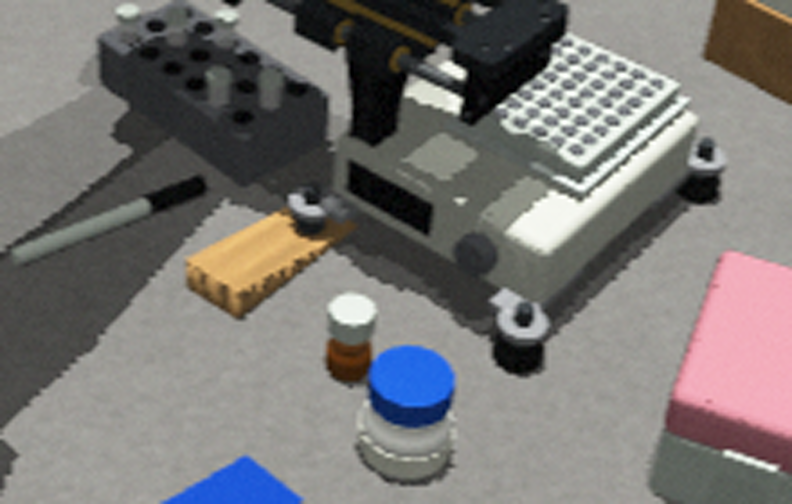

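```bash
python3 -c "
from station import r
print(r.finish_job()); s=r.sense(); print(s['time_s'],s['tcp_pos'],s['wrist_force'])"
```

```text
the job is handed in; nothing more can be done
None
the job is handed in; nothing more can be done
```

The wooden wedge is jammed under the shaker's front left foot, and I handed the job in at about 9 s while still pressing down on that corner.

- **Wedge:** I pushed it with closed fingertips, thin end first, until it jammed. The push rose from about 1 N to 6.3 N. I then backed off and lifted clear, and it stayed in place. It sits about 3 mm left of the foot's centre, well within its 40 mm width.
- **Press:** The last reading was about 10.2 N downward. The fingertip height stayed at 85.4–85.5 mm while the force rose from about 6 to 11 N, so the corner no longer rocks. There was also about 4.5 N of sideways force on the fingers, which I left alone because the fingers were not slipping.
- **Other things:** The last side picture shows the wedge in place and the vial, jar, marker and tube rack where they were. The tip box is only partly in that view and looks unmoved.

I could not take a force reading after handing in, so the last check is from just before that.

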